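# Clear the label trimmer and lock its blade down

## Task

The labels are cut, so leave the paper trimmer safe: first take the black-and-white photo scale off the trimmer's bed and put it flat in the metal tool tray beside the brush. Then press the trimmer's raised, sprung blade arm down by its handle until the catch snaps over and keeps it down. Leave the large sherds lying on the table around the trimmer where they are.

Things in the scene. Friction and masses are not known exactly. Their poses are not given: they have to be found in the camera images.
- trimmer: Grey guillotine trimmer, fixed. Origin: centre of the base's underside; x along the cutting edge away from the handle end, y left, z up. Base 330 (x) by 240 mm, bed top z = 36 mm. Cutting edge: the bed's right side (y = -120 mm). The sprung blade arm turns about an axis along y through x = 150, z = 48 mm. A fence 10 mm high crosses the bed at x = 135 mm.
- blade_handle (a point): Centre of the black handle of the blade arm, 355 mm from the arm's axis, at the trimmer's y = -135 mm; moves with the arm. Rounded bar 100 mm long (along the arm), 30 wide, 26 high: upper face 13 mm from this point. Sprung up, the arm stands 34 degrees above level and this point 250 mm above the table; locked, 52 mm; hard stop 41 mm. Its x axis: along the arm to the pivot.
- catch_nose (a point): Nose of the automatic catch, a sprung steel hook 80 mm high outside the arm (trimmer x = -135, y = -150 to -180 mm). When the handle is pressed below about 70 mm a striker on the arm pushes the hook aside; at 52 mm it snaps over the striker and keeps the arm down. Uncaught, the arm springs up. Force at the handle: 3 N raised, 8 N near the bottom, up to 15 N to pass the catch.
- scale_center (a point): Centre of the loose photo scale, a painted wooden bar with black and white bands, 150 (its x) by 25 (y) by 12 (z) mm, 25 to 50 g. It lies flat on the trimmer's bed, about square to the cutting edge, its right end 5 to 20 mm over the edge, beneath the raised arm; the blade is at least 110 mm above it there: draw the bar to the left before lifting it high.
- tray: Bare metal tool tray, open on top, fixed. 160 (x) by 220 (y) mm outside, 28 mm high, walls and floor 5 mm. Origin: centre of its underside; z up. A brush 170 mm long and 20 mm wide lies in it along y at x = +55 mm; the rest is free. It stands left of the trimmer, before or behind a cardboard box of sherds (130 by 200 mm, 50 mm high).
- sherd_a_mid (a point): Middle of a flat sherd about 95 by 80 mm, 11 mm thick, lying on the table in front of the trimmer. To be left alone.
- sherd_b_mid (a point): Middle of a flat sherd about 110 by 85 mm, 12 mm thick, lying to the right. To be left alone.
- sherd_c_mid (a point): Middle of a flat sherd about 90 by 75 mm, 10 mm thick, lying to the right. To be left alone.
Mind the look-alikes: they are no part of the job. Leave any pink or red look-alike of the part that bears scale_center alone.

How it is judged (in metres and radians):
On the way, in this order (a step that is already met when the one before it is completed fails the run):
1. the photo scale lies in the tool tray (x of scale_center in the frame of tray between -0.075 and 0.075 m and y of scale_center in the frame of tray between -0.105 and 0.105 m and z of scale_center in the frame of tray below 0.022 m), for 0.2 s.
2. the blade arm is down in its catch (height (world z) of blade_handle below 0.062 m), for 0.2 s.
At the end, for the whole second after the job is handed in: The blade arm stays down by itself in its catch (centre of its handle less than 62 mm above the table), and the photo scale lies flat in the tool tray (its centre inside the walls and less than 22 mm above the table) (all of step 1 and height (world z) of blade_handle below 0.062 m); the robot touches nothing.
It fails at once if one of the three large sherds is shifted by more than 30 mm (distance of any of sherd_a_mid, sherd_b_mid, sherd_c_mid from where it was at the start of the episode above 0.03 m).
It also fails if it takes over 54 s, if anything falls off the work surface, if the arm or the gripper's body presses on something with over 40 N, if the wrist force passes 120 N, or if a joint passes its speed limit or range.

## Robot

A 6-joint arm with a two-finger parallel gripper is mounted at the origin on the work surface. World frame = base frame: x ahead of the robot, y to its left, z up, the work surface at z = 0. Lengths are in mm, angles in degrees, forces in N, time in s.
With the tool pointing down it reaches from about 400 to 925 mm from the base axis. Payload 12.5 kg.
Tool frame: the origin (TCP) lies midway between the tips of the shut fingers; the grasp point (between the pads) lies 19 mm behind it (ctrl.pinch_z is the z of the grasp point in the tool frame, in mm); z points along the fingers, y is the line along which they close (so a half turn about z gives the same grasp; the last joint's range is limited). The gripper opens to 95 mm and grips with 3 to 60 N. Pads are 20 mm wide; open, the fingers measure 119 mm over their backs; the gripper's body (75 mm by 180 mm) begins 59 mm behind the grasp point.
Start: joints at [61.616, 28.126, 89.318, -0, 62.55, -6.05], TCP at [237.487, 578.141, 214.661] pointing down, gripper open.
Joint ranges: [-177.58, 177.58], [-47.91, 125.51], [2.72, 160], [-65.01, 245.01], [3.68, 167.84], [-153.87, 153.87]. Speed limits (degrees/s): [127.2, 127.2, 159.86, 180, 180, 180].

## Interface

Orientations are given as [roll, pitch, yaw] about the fixed x, y, z axes, in that order (R = Rz(yaw) Ry(pitch) Rx(roll)).
In Python, from workcell import ctrl, set_gripper, ik, vision, nets gives the robot as it stands. Calls block until the motion is done:
- ctrl.goto(position, orientation): joint-space move of the TCP to a pose.
- ctrl.movel(position, vel=150, frame=None): straight line of the TCP; frame=None keeps the orientation; vel is the mean speed in mm/s.
- ctrl.movej(angles): joint-space move.
- set_gripper(opening, grasp_force=None): finger opening in mm; grasp_force is the grip in N (None keeps the last); returns when the fingers have stopped.
- ctrl.pause(seconds).
- ik(position, orientation): joint angles nearest the present ones, or None.
- ctrl.state(): the state.
- vision.capture(name): name is "scene" or "top" or "wrist"; returns a dict with "image" (420x560x3 uint8, red, green, blue), "depth" (420x560 float32, mm along the optical axis (not along the pixel's ray), 0 where there is no reading), "intrinsics" (3x3 intrinsics, pixels), "k1" (the pictures are not rectified: a ray, as slopes to the right and down, at radius r is drawn at 1 + k1 r^2 times it, then the intrinsics apply), "view" (4x4, takes a point from world to camera coordinates). Camera axes: x right, y up, looking along -z (the intrinsics and any distortion apply to the point x, -y, -z); pixel columns grow to the right and rows downward; lengths in mm; the calibration is good to about 2 mm. A picture is of the moment at which its call begins.
A pose or a line that the arm cannot do raises ctrl.PlanningError and nothing moves.
- ctrl.close_job(): hands the job in; it is judged then, once.
Trained networks look in a picture, given as the dict that the camera call returned (one of the last four; its "shot" number tells which), for a name from the list of things; names that differ only in an ending like _2 or _b are one class to them, and where a whole thing is asked for, a point or a joint stands for the part that bears it (a point fixed in the world has none). Each returns a list of dicts, best first, with "conf" (0 to 1); they miss things now and then, are a little off and sometimes report something else, mostly with a low value. They report only what shows in the picture. A call takes as long as a camera call. They do not tell look-alikes from the thing itself.
- nets.spot_in(picture, target): "point" ([x, y, z] in mm, in world coordinates, good to about 4 mm: the middle of the surface that is visible of it).
The state is a dict: "time": time; "qpos": joint angles; "qvel": joint speeds; "joint_torque": joint torques, N m; "position": TCP position; "orientation": TCP orientation; "ft_force": force on the tool from outside, world axes, zero at the start; "torque": the same for the moment, N m; "opening": finger opening in mm; "grasp_force": force on a finger pad.
Only numpy, scipy, OpenCV 4.12 (cv2) and the standard library are available. Lean on these libraries where they do the work, as an engineer would, in place of code of your own. Each camera call takes 0.05 s, during which the arm holds its last target. There are 200 camera calls.

## Working session

There is one attempt and no reset: what is moved stays moved. The work goes in short steps, each a Python script; the robot and the scene stay as the last script left them, time stands still between calls to the robot, and variables do not carry over. Pictures are saved under pics/ and viewed, at most 10 in all, crops included, and the job is handed in when it is done.

```bash
ls; mkdir -p pics; cat > h.py <<'E'
import numpy as np, cv2
from workcell import ctrl, set_gripper, ik, vision, nets
def cloud(p):
    K=p["intrinsics"];d=p["depth"];h,w=d.shape
    D=np.array([p["k1"],0,0,0,0.])
    uv=np.stack(np.meshgrid(np.arange(w),np.arange(h)),-1).reshape(-1,1,2).astype(float)
    n=cv2.undistortPoints(uv,np.array(K,float),D).reshape(h,w,2)
    P=np.stack([n[...,0]*d,-n[...,1]*d,-d,np.ones_like(d)],-1)
    W=P@np.linalg.inv(np.array(p["view"])).T
    W=W[...,:3]; W[d==0]=np.nan
    return W
def save(p,name): cv2.imwrite(f"pics/{name}.png",cv2.cvtColor(p["image"],cv2.COLOR_RGB2BGR))
E
python3 - <<'E'
from h import *
for c in("top","scene"):
    p=vision.capture(c); save(p,c+"0"); np.savez(c+"0.npz",W=cloud(p),im=p["image"])
    for t in("trimmer","blade_handle","catch_nose","scale_center","tray","sherd_a_mid"):
        print(c,t,[(np.round(r["point"]).tolist(),round(r["conf"],2)) for r in nets.spot_in(p,t)])
print(ctrl.state()["time"], ctrl.state()["orientation"],ctrl.pinch_z)
E
```

```text
pics
top trimmer [([699.0, -20.0, 37.0], 0.64)]
top blade_handle [([685.0, -146.0, 196.0], 0.58)]
top catch_nose []
top scale_center [([629.0, -86.0, 48.0], 0.89), ([717.0, -285.0, 12.0], 0.81), ([394.0, -68.0, 10.0], 0.72), ([171.0, -317.0, 10.0], 0.59), ([397.0, 98.0, 11.0], 0.32), ([409.0, -447.0, 12.0], 0.15)]
top tray [([422.0, 330.0, 5.0], 0.73)]
top sherd_a_mid [([398.0, 98.0, 12.0], 0.6)]
scene trimmer [([717.0, -28.0, 32.0], 0.85)]
scene blade_handle [([697.0, -146.0, 186.0], 0.62)]
scene catch_nose []
scene scale_center [([636.0, -108.0, 46.0], 0.81), ([402.0, -73.0, 17.0], 0.72), ([164.0, -320.0, 10.0], 0.61), ([718.0, -286.0, 18.0], 0.56)]
scene tray [([421.0, 327.0, 5.0], 0.73)]
scene sherd_a_mid []
0.7 [1.79992520e+02 1.91417286e-03 1.57669209e+02] -18.8
```

View pics/top0.png

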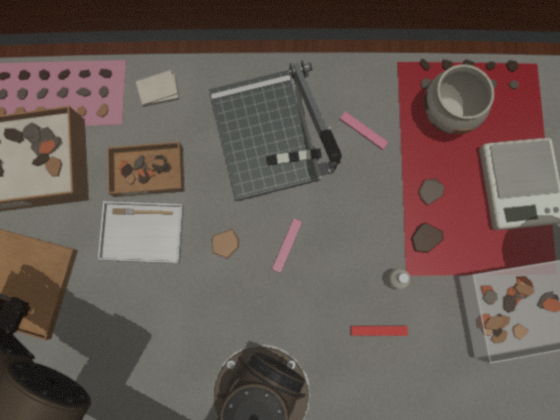

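View pics/scene0.png

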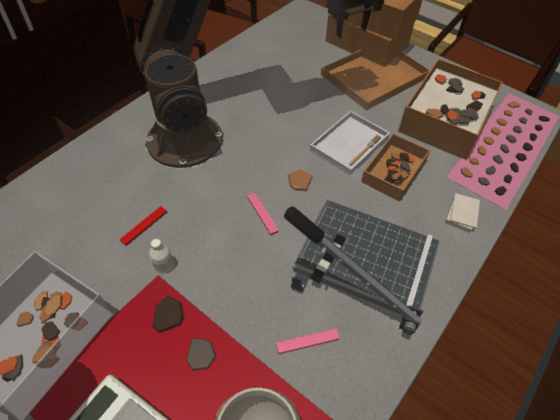

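The top view shows the bed at about (210–320, 75–197), the scale at (267–320, 157), the handle at (330, 147), the tray at (98–183, 202–262) with its brush on the upper side (140, 212), sherd a at (225, 243), and b and c on the red cloth. The pink and red bars are decoys.

```bash
python3 - <<'E'
from h import *
z=np.load("top0.npz");W=z["W"];im=z["im"].astype(int)
Z=W[...,2]
def rect(m,n):
    m=m.astype(np.uint8); k,l,s,c=cv2.connectedComponentsWithStats(m); i=1+np.argmax(s[1:,4])
    P=W[l==i][:,:2].astype(np.float32); r=cv2.minAreaRect(P)
    print(n,s[i].tolist(),np.round(r[0],1),np.round(r[1],1),round(r[2],1),"z",np.round(np.nanmedian(Z[l==i]),1)); print(np.round(cv2.boxPoints(r)).tolist())
v,u=np.mgrid[:420,:560]
rect((Z>25)&(Z<44)&(u>200)&(u<330)&(v>65)&(v<205),"bed")
rect((Z>15)&(Z<40)&(u>95)&(u<188)&(v>196)&(v<268),"tray rim")
roi=(u>255)&(u<325)&(v>145)&(v<172)
rect(roi&(Z>43.5)&(Z<56),"scale")
m=roi&(im.min(-1)>130)
rect(roi&(Z>43.5)&(Z<56)|m,"scale+white")
rect((Z>120)&(u>285)&(u<345)&(v>60)&(v<170)&(im.max(-1)<45),"handle")
# pixel grid of heights along scale
for vv in range(148,170,2): print(vv,np.round(Z[vv,258:330:4]).tolist())
E
```

```text
bed [210, 68, 111, 132, 9209] [703.   -7.6] [331.8 244.8] 14.7 z 35.8
[[512.0, 69.0], [574.0, -168.0], [895.0, -84.0], [833.0, 153.0]]
tray rim [97, 201, 86, 62, 695] [428.6 328. ] [224.  162.2] 88.2 z 25.9
[[344.0, 219.0], [506.0, 214.0], [513.0, 437.0], [351.0, 443.0]]
scale [266, 148, 56, 17, 422] [632.4 -88.3] [ 29.  149.2] 8.4 z 46.7
[[607.0, -17.0], [629.0, -164.0], [658.0, -160.0], [636.0, -12.0]]
scale+white [266, 148, 56, 17, 445] [632.4 -88.3] [ 29.  149.2] 8.4 z 46.5
[[607.0, -17.0], [629.0, -164.0], [658.0, -160.0], [636.0, -12.0]]
handle [320, 131, 21, 30, 300] [ 597.8 -170. ] [84.4 24.7] 15.0 z 269.7
[[554.0, -169.0], [560.0, -193.0], [642.0, -171.0], [635.0, -147.0]]
148 [37.0, 37.0, 32.0, 34.0, 32.0, 36.0, 43.0, 33.0, 32.0, 40.0, 37.0, 36.0, 33.0, 35.0, 2.0, 51.0, -1.0, 270.0]
150 [36.0, 35.0, 35.0, 37.0, 36.0, 36.0, 38.0, 37.0, 37.0, nan, 38.0, 32.0, 45.0, 47.0, 48.0, 44.0, -0.0, 271.0]
152 [40.0, 35.0, 42.0, 36.0, 37.0, 33.0, 35.0, 32.0, 45.0, 45.0, 44.0, 47.0, 43.0, 46.0, 51.0, 48.0, 2.0, 263.0]
154 [33.0, 37.0, 33.0, 31.0, 36.0, 45.0, 47.0, 46.0, 47.0, 48.0, 46.0, 43.0, 47.0, 50.0, 47.0, 45.0, 1.0, -1.0]
156 [40.0, 30.0, 48.0, 40.0, 46.0, 48.0, 43.0, 44.0, 46.0, 43.0, 44.0, 47.0, 45.0, 47.0, 49.0, 45.0, -0.0, 3.0]
158 [37.0, 36.0, 49.0, 49.0, 48.0, 45.0, 46.0, 42.0, 42.0, 47.0, 50.0, 46.0, 46.0, 47.0, 38.0, -2.0, -1.0, 4.0]
160 [37.0, 35.0, 42.0, 49.0, 47.0, 40.0, 39.0, 46.0, 48.0, 45.0, 40.0, 36.0, 35.0, 42.0, 35.0, 4.0, 1.0, -10.0]
162 [41.0, 37.0, 36.0, 44.0, 50.0, 45.0, 42.0, 38.0, 34.0, 29.0, 40.0, 37.0, 34.0, 35.0, 37.0, 3.0, 1.0, 14.0]
164 [38.0, 33.0, 38.0, 46.0, 39.0, 39.0, 33.0, 42.0, 32.0, 37.0, 41.0, 34.0, 37.0, 33.0, 32.0, 8.0, 12.0, 14.0]
166 [34.0, 34.0, 35.0, 37.0, 38.0, 39.0, 39.0, 38.0, 40.0, 39.0, 36.0, 41.0, 32.0, 35.0, 33.0, 11.0, 12.0, 13.0]
168 [39.0, 35.0, 34.0, 35.0, 40.0, 37.0, 31.0, 38.0, 33.0, 43.0, 30.0, 32.0, 37.0, 36.0, 41.0, 32.0, 14.0, 9.0]
```

The fitted trimmer centre is about (703, -7) with yaw 14.7°. That predicts the raised handle at (598, -174), and it measures (598, -170), so the fit holds. Next I hover over the scale's left half and take a closer look.

```bash
python3 - <<'E'
from h import *
set_gripper(50,25)
qs=[(y,ik([629,-63,150],[180,0,y])) for y in(98.5,-81.5)]
for y,q in qs: print(y,None if q is None else np.round(q))
y=min((a for a in qs if a[1] is not None),key=lambda a:abs(a[1][5]))[0]
ctrl.goto([625,-40,150],[180,0,y]); 
p=vision.capture("wrist"); save(p,"w1"); W=cloud(p); np.savez("w1.npz",W=W,im=p["image"])
print([(np.round(r["point"]).tolist(),r["conf"]) for r in nets.spot_in(p,"scale_center")],ctrl.state()["time"],ctrl.state()["orientation"])
E
```

```text
98.5 [-12.  33.  92.   0.  55. -20.]
-81.5 None
[([405.0, -69.0, 11.0], 0.89), ([630.0, -64.0, 47.0], 0.84), ([826.0, -101.0, 71.0], 0.53)] 4.3 [1.79993108e+02 1.50059012e-03 9.85610513e+01]
```

View pics/w1.png

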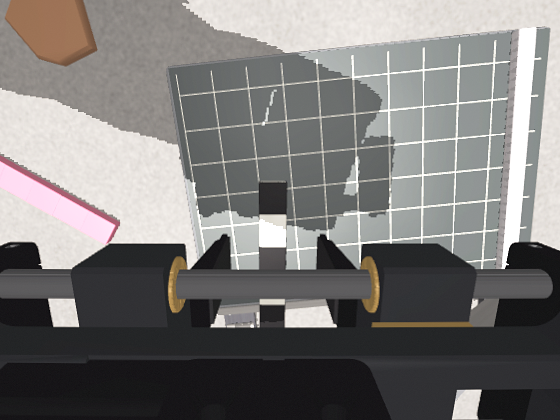

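The wrist view shows the bar vertical at columns 259–287, its left end at row 181. It lies midway between the fingertips (225 and 322). I'll refine the position from depth and then grasp.

```bash
python3 - <<'E'
from h import *
W=np.load("w1.npz")["W"]
v,u=np.mgrid[:420,:560]
m=(u>245)&(u<300)&(v>175)&(v<268)&(W[...,2]>42.5)&(W[...,2]<56)
P=W[m]; r=cv2.minAreaRect(P[:,:2].astype(np.float32)); print(m.sum(),r,np.median(P[:,2]),np.round(cv2.boxPoints(r)).tolist())
b=W[(u>200)&(u<250)&(v>180)&(v<215)]; print("bed z",np.nanmedian(b[:,2]))
E
```

```text
2370 ((626.6175537109375, -53.83602523803711), (25.055099487304688, 82.24317932128906), 7.889328479766846) 45.92316054923603 [[609.0, -15.0], [620.0, -96.0], [645.0, -93.0], [633.0, -11.0]]
bed z 35.83628102152073
```

```bash
python3 - <<'E'
from h import *
O=[180,0,98]
ctrl.goto([628,-62.5,110],O)
ctrl.movel([628,-62.5,39],vel=80)
print(ctrl.state()["ft_force"])
set_gripper(15,25); s=ctrl.state(); print(s["opening"],s["grasp_force"],s["position"])
ctrl.movel([628,-62.5,50],vel=60)
u=np.array([-.137,.99])*130; a=np.array([628,-62.5])+u
ctrl.movel([*a,54],vel=150)
ctrl.movel([*a,150],vel=150)
s=ctrl.state(); print(s["opening"],s["grasp_force"],s["time"])
p=vision.capture("scene"); save(p,"s1")
E
```

```text
[0.07546385 0.924718   0.21814558]
24.623686027577094 25.000251531600952 [628.06588409 -62.50277485  39.16487891]
24.847676609369937 24.999851882457733 8.3167
```

View pics/s1.png

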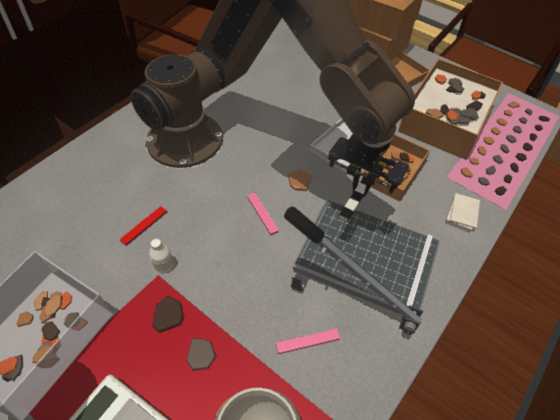

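The bar is held at (350, 205), clear of the blade. Next I place it in the tray.

```bash
python3 - <<'E'
from h import *
ctrl.goto([407.4,354,150],[180,0,88.2])
ctrl.movel([407.4,354,30],vel=130)
ctrl.movel([407.4,354,9.5],vel=50)
print(np.round(ctrl.state()["ft_force"],1))
set_gripper(45); ctrl.movel([407.4,354,150],vel=150)
ctrl.goto([420,200,260],[180,0,100])
p=vision.capture("top"); save(p,"t2")
im=cv2.resize(p["image"][180:290,70:340],None,fx=2.9,fy=2.9)[...,::-1]; cv2.imwrite("pics/t2c.png",im)
print([(np.round(r["point"]).tolist(),round(r["conf"],2)) for r in nets.spot_in(p,"scale_center")],ctrl.state()["time"])
E
```

```text
[ 1.2 -0.   0.7]
[([392.0, -66.0, 13.0], 0.93), ([172.0, -314.0, 16.0], 0.59), ([716.0, -286.0, 11.0], 0.59)] 13.8917
```

View pics/t2c.png

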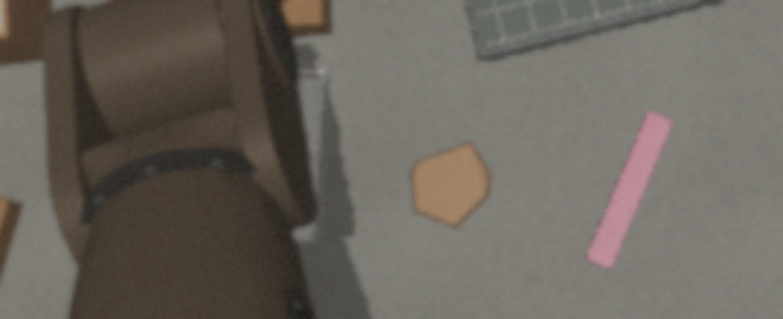

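The arm hides the tray in this shot. I'll go to the hover pose above the handle and look again from there.

```bash
cat >> h.py <<'E'
YAW=14.7; C=np.array([703.6,-5.2])
def tw(x,y):
    a=np.radians(YAW); return C+[x*np.cos(a)-y*np.sin(a), x*np.sin(a)+y*np.cos(a)]
def top(th,dz=0):
    t=np.radians(th); return [*tw(150-355*np.cos(t)+13*np.sin(t),-135),48+355*np.sin(t)+13*np.cos(t)+dz]
E
python3 - <<'E'
from h import *
set_gripper(0)
ctrl.goto(top(34,60),[180,0,90+YAW])
p=vision.capture("top"); save(p,"t3"); W=cloud(p)
im=p["image"]; v,u=np.mgrid[:420,:560]
cv2.imwrite("pics/t3c.png",cv2.resize(im[190:275,85:245],None,fx=4,fy=4)[...,::-1])
print([(np.round(r["point"]).tolist(),round(r["conf"],2)) for r in nets.spot_in(p,"scale_center")])
p=vision.capture("wrist"); save(p,"w3"); print([(np.round(r["point"]).tolist(),round(r["conf"],2)) for r in nets.spot_in(p,"blade_handle")])
print(ctrl.state()["position"],ctrl.state()["time"],ctrl.state()["ft_force"])
E
```

```text
[([687.0, -316.0, 14.0], 0.79), ([170.0, -314.0, 13.0], 0.65), ([541.0, -461.0, 12.0], 0.27)]
[([643.0, -155.0, 232.0], 0.95)]
[ 605.34856454 -169.58221295  317.43066799] 16.5167 [-0.43209585 -0.12217621  0.22394345]
```

View pics/t3c.png

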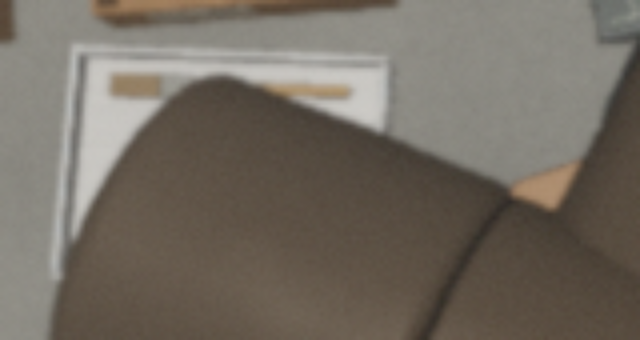

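View pics/w3.png

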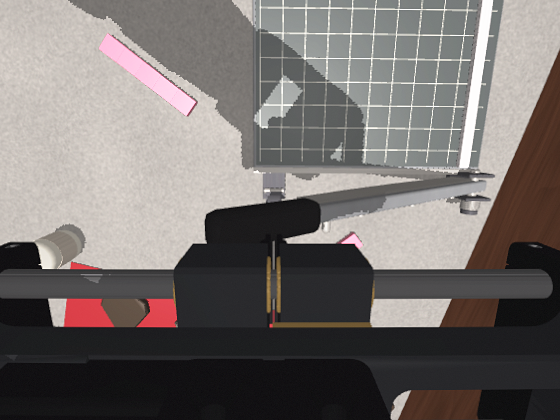

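The elbow still hides the tray from above. The handle shows in the wrist view at (207–320, 200–243). I'll check my handle model by projecting it into this view, and check the tray with the scene camera.

```bash
python3 - <<'E'
from h import *
p=vision.capture("wrist"); W=cloud(p); im=p["image"].astype(int); v,u=np.mgrid[:420,:560]
m=(u>205)&(u<322)&(v>195)&(v<242)&(W[...,2]>190)&(W[...,2]<300)&(im.max(-1)<60)
P=W[m]; r=cv2.minAreaRect(P[:,:2].astype(np.float32)); print(m.sum(),np.round(P.mean(0)),np.round(cv2.boxPoints(r)).tolist(),np.round(np.percentile(P[:,2],[2,50,98])))
a=np.radians(YAW); yl=-(P[:,0]-C[0])*np.sin(a)+(P[:,1]-C[1])*np.cos(a); print("trimmer y range",np.percentile(yl,[1,50,99]), "expect -150..-120")
p=vision.capture("scene"); save(p,"s3"); cv2.imwrite("pics/s3c.png",cv2.resize(p["image"][90:260,250:470],None,fx=3,fy=3)[...,::-1])
print([(np.round(r["point"]).tolist(),round(r["conf"],2)) for r in nets.spot_in(p,"scale_center")])
E
```

```text
3869 [ 598. -167.  265.] [[555.0, -166.0], [562.0, -193.0], [646.0, -171.0], [640.0, -145.0]] [237. 268. 287.]
trimmer y range [-144.86437197 -128.85057903 -118.73660059] expect -150..-120
[([168.0, -320.0, 12.0], 0.83), ([413.0, 346.0, 17.0], 0.77), ([400.0, -73.0, 13.0], 0.68), ([716.0, -285.0, 15.0], 0.6)]
```

View pics/s3c.png

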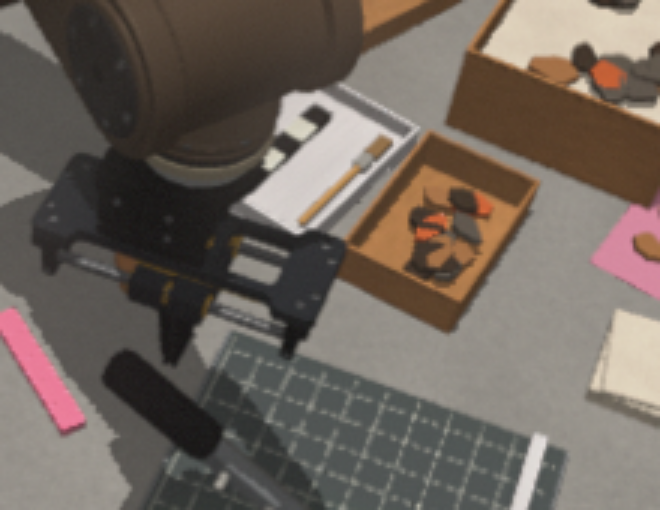

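The scale lies flat in the tray: its top is at z≈17, as expected, and it sits parallel to the brush in the crop at (297, 135). The handle model agrees to about 2 mm, so I press now.

```bash
python3 - <<'E'
from h import *
O=[180,0,90+YAW]
ctrl.movel(top(34,14),vel=100)
for th in np.linspace(32,3.5,9):
    ctrl.movel(top(th),vel=110)
f=ctrl.state()["ft_force"]; print("pre",np.round(f,1))
x,y,z=top(1)
for zz in np.arange(66,54.5,-1.5):
    ctrl.movel([x,y,zz],vel=25); f=ctrl.state()["ft_force"]; print(zz,np.round(ctrl.state()["position"][2],1),np.round(f,1))
    if f[2]>35: break
ctrl.pause(.3)
ctrl.movel([x,y,100],vel=60); print(np.round(ctrl.state()["ft_force"],1)); ctrl.movel([x-20,y,230],vel=150)
ctrl.goto([400,-150,330],O)
for c in("top","scene"):
    p=vision.capture(c); save(p,c+"4")
    for t in("blade_handle","scale_center"): print(c,t,[(np.round(r["point"]).tolist(),round(r["conf"],2)) for r in nets.spot_in(p,t)])
print(ctrl.state()["time"])
E
```

```text
pre [-0.6 -0.1  6.3]
66.0 66.4 [ 0.2  0.2 -0.4]
64.5 64.9 [-1.9 -1.3  6.3]
63.0 63.4 [-2.1  0.4  7. ]
61.5 61.9 [-2.5 -0.1  6.8]
60.0 60.4 [-3.   0.1  6.5]
58.5 58.9 [-2.7  0.3  6.8]
57.0 57.4 [-2.5 -0.8  7. ]
55.5 55.9 [-2.8 -0.4  6.7]
[0.1 0.2 0.3]
top blade_handle [([748.0, -129.0, 58.0], 0.82)]
top scale_center [([171.0, -313.0, 10.0], 0.79), ([715.0, -285.0, 10.0], 0.77), ([704.0, -17.0, 36.0], 0.29)]
scene blade_handle [([692.0, -149.0, 60.0], 0.77)]
scene scale_center [([404.0, -78.0, 17.0], 0.78), ([411.0, 320.0, 21.0], 0.72), ([720.0, -286.0, 17.0], 0.72), ([165.0, -322.0, 8.0], 0.58)]
26.2167
```

View pics/scene4.png

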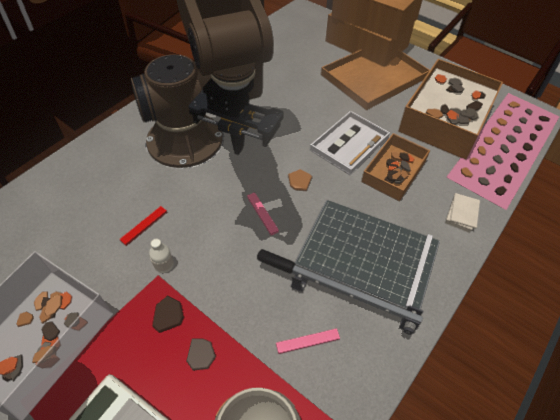

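The arm stays down with the handle at (275, 260), the scale is in the tray at (345, 137), and the sherds haven't moved. I'll check the handle's height and then hand in.

```bash
python3 - <<'E'
from h import *
p=vision.capture("scene"); W=cloud(p); im=p["image"].astype(int); v,u=np.mgrid[:420,:560]
m=(u>256)&(u<297)&(v>248)&(v<274)&(im.max(-1)<45)&(W[...,2]>25)
h=np.percentile(W[m][:,2],[50,90]); print(m.sum(),h,np.nanmedian(W[m],0))
if h[1]<73: print(ctrl.close_job())
E
```

```text
324 [62.97679197 66.315244  ] [ 539.72246636 -193.46368441   62.97679197]
the job is handed in; nothing more can be done
None
```

The photo scale lies flat in the tool tray beside the brush, the blade arm is held down by its catch, the three sherds look unmoved in the last picture, and the job is handed in; no verdict came back.

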